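# Swap the mixed-up canister lids

## Task

After the washing-up the lids of the three white storage canisters were put back on the wrong ones, so each sits proud on a rim it does not fit. Put every lid on the canister whose shape it fits, fully home with its plate flat on the rim; the empty cork mat is a clean place to park a lid on the way. Leave the canisters standing where they are, and do not disturb the salt shaker and the food tin.

Things in the scene. Friction and masses are not known exactly. Their poses are not given: they have to be found in the camera images.
- round_lid_handle (a point): Round lid (mm): wooden plate 101 dia x 9, under it a dark tapered plug 15 deep, 70 dia below, 82 at the plate. Bar handle on top: 16 thick (lid's x), 44 long (lid's y), 34 tall; point at its middle, 41 above the plug's underside, 26 above the plate's. 0.12 kg. Starts plug-down on the rim of the square canister. Fits at any yaw.
- square_lid_handle (a point): Square lid (mm): wooden plate 79 x 79 x 9, under it a dark tapered plug 15 deep, 48 x 48 below, 60 x 60 at the plate. Bar handle on top: 16 thick (lid's x), 44 long (lid's y), 34 tall; point at its middle, 41 above the plug's underside, 26 above the plate's. 0.12 kg. Starts on the oblong canister. Fits at any quarter turn.
- oblong_lid_handle (a point): Oblong lid (mm): wooden plate 57 x 123 (long in y) x 9, under it a dark tapered plug 15 deep, 26 x 92 below, 38 x 104 at the plate. Bar handle on top: 16 thick (lid's x), 44 long (lid's y), 34 tall; point at its middle, 41 above the plug's underside, 26 above the plate's. 0.12 kg. Starts across the round canister. Fits at either half turn.
- round_canister_mouth (a point): Round canister (mm): body 97 dia, mouth 86 dia, rim 115 above the worktop. White, hollow, loose, 0.6 kg; wall 5.5. Site: centre of the mouth at rim level, z up. Own lid home: handle point 26 above the rim, 2 play all round, taper guides in from 5 off; wrong lid: 41. 
- square_canister_mouth (a point): Square canister (mm): body 75 x 75, mouth 64 x 64 (sides along its x, y), rim 105 above the worktop. White, hollow, loose, 0.6 kg; wall 5.5. Site: centre of the mouth at rim level, z up. Own lid home: handle point 26 above the rim, 2 play all round, taper guides in from 5 off; wrong lid: 41. 
- oblong_canister_mouth (a point): Oblong canister (mm): body 53 x 119 (long in its y), mouth 42 x 108, rim 95 above the worktop. White, hollow, loose, 0.6 kg; wall 5.5. Site: centre of the mouth at rim level, z up. Own lid home: handle point 26 above the rim, 2 play all round, taper guides in from 5 off; wrong lid: 41. 
- cork_mat: Round cork pot mat, 150 mm in diameter, 8 mm thick, fixed, empty. Origin at the centre of its underside, on the worktop. Any lid can stand on it on its plug, handle up.
- salt_shaker: Bystander: clear glass salt shaker with grey top, 44 mm in diameter, 90 mm tall, among the canisters; origin at the centre of its underside.
- tin: Bystander: food tin, 75 mm in diameter, 58 mm tall, among the canisters; origin at the centre of its underside.
There are look-alikes about, which are no part of the job. Leave any purple or turquoise look-alike of the part that bears square_lid_handle alone.

How it is judged:
At the end, for the whole second after the job is handed in: Round lid on the round canister, square lid on the square one, oblong lid on the oblong one, each home: handle site within 8 mm of the mouth's axis and 22 to 30 mm above the rim, lid level with the rim within 0.06 rad; canisters upright within 0.06 rad; all released and at rest (horizontal distance between round_lid_handle and round_canister_mouth below 0.008 m and z of round_lid_handle in the frame of round_canister_mouth between 0.022 and 0.03 m and angle between the z axis of round_lid_handle and the z axis of round_canister_mouth, either way round below 0.06 rad and angle between each of round_canister_mouth, square_canister_mouth, oblong_canister_mouth's own z axis and vertical below 0.06 rad and linear speed of each of round_lid, square_lid, oblong_lid below 0.02 m/s and horizontal distance between square_lid_handle and square_canister_mouth below 0.008 m and z of square_lid_handle in the frame of square_canister_mouth between 0.022 and 0.03 m and angle between the z axis of square_lid_handle and the z axis of square_canister_mouth, either way round below 0.06 rad and horizontal distance between oblong_lid_handle and oblong_canister_mouth below 0.008 m and z of oblong_lid_handle in the frame of oblong_canister_mouth between 0.022 and 0.03 m and angle between the z axis of oblong_lid_handle and the z axis of oblong_canister_mouth, either way round below 0.06 rad); the robot touches nothing.
It fails at once if the round canister is pushed more than 40 mm away or tipped (distance of round_canister_mouth from where it was at the start of the episode above 0.04 m or angle between round_canister_mouth's own z axis and vertical above 0.3 rad).
It fails at once if the square canister is pushed more than 40 mm away or tipped (distance of square_canister_mouth from where it was at the start of the episode above 0.04 m or angle between square_canister_mouth's own z axis and vertical above 0.3 rad).
It fails at once if the oblong canister is pushed more than 40 mm away or tipped (distance of oblong_canister_mouth from where it was at the start of the episode above 0.04 m or angle between oblong_canister_mouth's own z axis and vertical above 0.3 rad).
It fails at once if the salt shaker is shifted more than 25 mm or knocked over (distance of salt_shaker from where it was at the start of the episode above 0.025 m or angle between salt_shaker's own z axis and vertical above 0.4 rad).
It fails at once if the food tin is shifted more than 25 mm or knocked over (distance of tin from where it was at the start of the episode above 0.025 m or angle between tin's own z axis and vertical above 0.4 rad).
It also fails if it takes over 109 s, if anything falls off the work surface, if the arm or the gripper's body presses on something with over 40 N, if the wrist force passes 120 N, or if a joint passes its speed limit or range.

## Robot

A 6-joint arm with a two-finger parallel gripper is mounted at the origin on a cart in front of the work surface, level with it; the furniture and walls round the work are solid. World frame = base frame: x ahead of the robot, y to its left, z up, the work surface at z = 0. Lengths are in m, angles in rad, forces in N, time in s.
With the tool pointing down it reaches from about 0.325 to 0.875 m from the base axis. Payload 4.4 kg.
Tool frame: the origin (TCP) lies on the front face of the gripper's body, between the roots of the fingers; the fingertips stand 73 mm ahead of it and the grasp point (between the pads) lies arm.pinch_z ahead of it (arm.pinch_z is the distance from the TCP to the grasp point, in m); z points along the fingers, y is the direction in which the jaws open and shut (so a half turn about z gives the same grasp; the last joint's range is limited). The gripper opens to 85 mm and grips with 20 to 120 N. Pads are 22 mm wide; open, the fingers measure 114 mm over their backs; the gripper's body (76 mm by 85 mm) begins 54 mm behind the grasp point. The pads swing forward as they close: fully open they stand 13 mm farther back than shut.
Start: joints at [1.04, 0.207, 1.542, -0, 1.393, -0.15], TCP at [0.214, 0.534, 0.304] pointing down, gripper open.
Joint ranges: [-2.73, 2.73], [-0.86, 2.22], [0.23, 2.46], [-1.11, 4.25], [0.08, 2.63], [-2.82, 2.82]. Speed limits (rad/s): [2.79, 2.79, 3.14, 3.14, 3.14, 3.14].

## Interface

Orientations are given as a unit quaternion [w, x, y, z].
In Python, from workcell import arm, viewer, job_done, monitor gives the robot as it stands. Calls block until the motion is done:
- arm.movep(position, orientation): joint-space move of the TCP to a pose.
- arm.move_linear(position, max_speed=0.15, rot=None, contact_N=None): straight line of the TCP; rot=None keeps the orientation; max_speed is the mean speed in m/s. With contact_N (N) it stops when the force on the tool has changed by that much, and returns True; else False.
- arm.goto_joints(angles): joint-space move.
- arm.open_jaws() and arm.close(squeeze=None): open the fingers fully, or close them until they stop; squeeze is the grip in N (None keeps the last).
- arm.wait(seconds).
- arm.inverse_kinematics(position, orientation): joint angles nearest the present ones, or None.
- viewer.get_image(name): name is "side" or "top"; returns the picture (400x640x3 uint8, blue, green, red); there is no depth.
- viewer.camera_info(name): a dict with "intrinsics" (3x3 intrinsics, pixels), "world_from_camera" (4x4, takes a point from camera to world coordinates). Camera axes: x right, y down, z forward; pixel columns grow to the right and rows downward; lengths in m; the calibration is good to about 2 mm. A picture is of the moment at which its call begins. camera_info takes no time and is no camera call.
A pose or a line that the arm cannot do raises arm.Unreachable and nothing moves.
- job_done(): hands the job in, once; it reports no verdict.
Readings, each from a call of its own:
- monitor.read_clock(): time.
- monitor.read_joint_pos(): joint angles.
- monitor.read_qvel(): joint speeds.
- monitor.read_joint_efforts(): joint torques, N m.
- monitor.read_tool_pos(): TCP position.
- monitor.read_tcp_rot(): TCP orientation.
- monitor.read_force(): force on the tool from outside, world axes, zero at the start.
- monitor.read_wrist_torque(): the same for the moment, N m.
- monitor.read_grip_width(): finger opening in m.
Only numpy, scipy, OpenCV 4.12 (cv2) and the standard library are available. Lean on these libraries where they do the work, as an engineer would, in place of code of your own. Each camera call takes 0.05 s, during which the arm holds its last target.

## Working session

There is one attempt and no reset: what is moved stays moved. The work goes in short steps, each a Python script; the robot and the scene stay as the last script left them, time stands still between calls to the robot, and variables do not carry over. Pictures are saved under pics/ and viewed, and the job is handed in when it is done.

```bash
ls; mkdir -p pics
python3 - <<'E'
from workcell import arm, viewer, monitor
import cv2,numpy as np
for n in("top","side"):
    cv2.imwrite(f"pics/{n}0.png",viewer.get_image(n)); c=viewer.camera_info(n); print(n,np.round(c["intrinsics"],1).tolist(),np.round(c["world_from_camera"],4).tolist())
print(arm.pinch_z,monitor.read_clock(),monitor.read_tcp_rot(),monitor.read_grip_width())
E
```

```text
pics
top [[393.0, 0.0, 321.6], [0.0, 393.0, 199.1], [0.0, 0.0, 1.0]] [[-0.0244, -0.9965, 0.0801, 0.3784], [-0.9992, 0.0267, 0.0284, 0.0749], [-0.0305, -0.0793, -0.9964, 1.1691], [0.0, 0.0, 0.0, 1.0]]
side [[494.9, 0.0, 318.0], [0.0, 494.9, 194.5], [0.0, 0.0, 1.0]] [[0.949, -0.1716, 0.2647, 0.193], [-0.3145, -0.5787, 0.7525, -0.7296], [0.0241, -0.7973, -0.6031, 0.7602], [0.0, 0.0, 0.0, 1.0]]
0.0539 0.1 [-3.53316527e-04  1.89253644e-01  9.81927672e-01 -9.90525385e-04] 0.08541331143644725
```

View pics/top0.png

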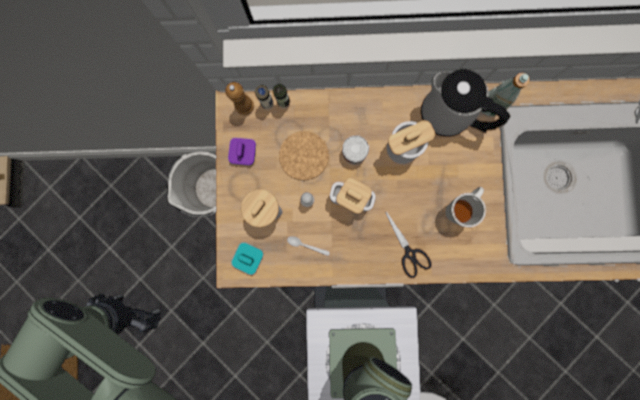

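View pics/side0.png

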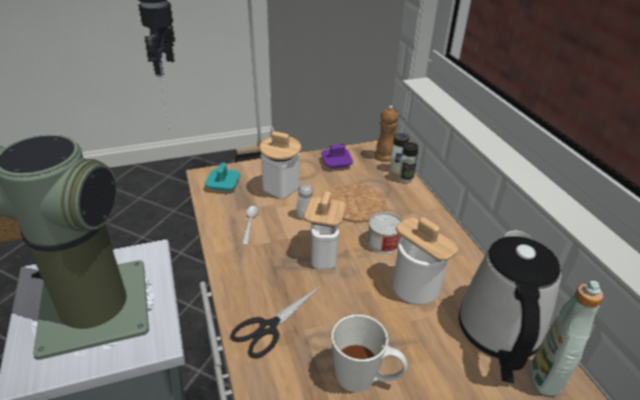

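Run:
```python
import cv2,numpy as np
t=cv2.imread("pics/top0.png")
def c(im,x,y,w,h,s): return cv2.resize(im[y:y+h,x:x+w],None,fx=s,fy=s,interpolation=cv2.INTER_CUBIC)
cv2.imwrite("pics/topc.png",c(t,230,115,210,145,3.8))
s=cv2.imread("pics/side0.png")
cv2.imwrite("pics/sidec.png",c(s,200,125,260,185,3))
```

```text
(no output)
```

View pics/topc.png

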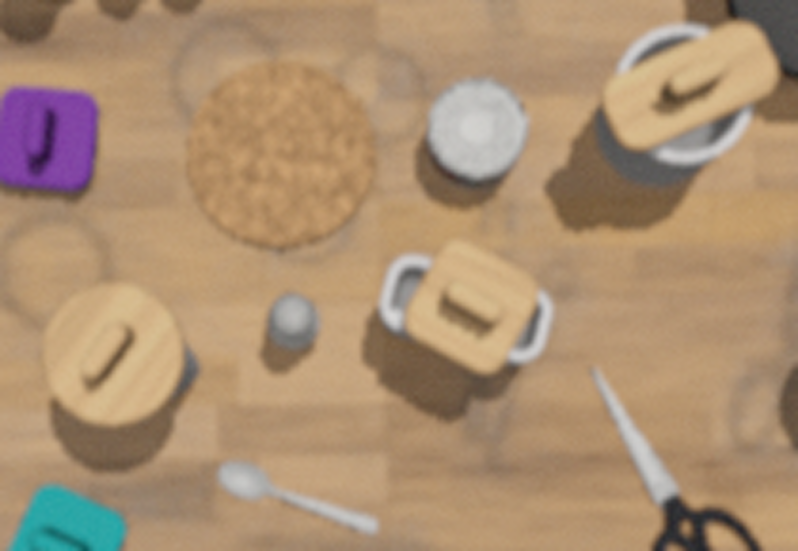

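View pics/sidec.png

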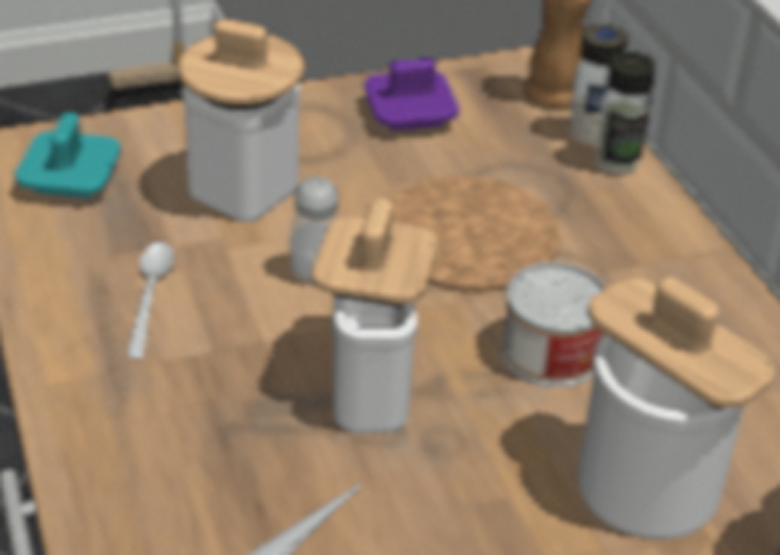

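Run:
```python
import cv2,numpy as np
t=cv2.imread("pics/top0.png")
def c(im,x,y,w,h,s): return cv2.resize(im[y:y+h,x:x+w],None,fx=s,fy=s,interpolation=cv2.INTER_NEAREST)
lab=cv2.cvtColor(t,cv2.COLOR_BGR2HSV)
for p in [(250,200),(262,220),(268,202),(354,185),(345,200),(345,210),(395,145),(428,130),(330,220),(280,240),(300,225),(380,180),(280,190),(240,190)]: print(p,t[p[1],p[0]],lab[p[1],p[0]])
b,g,r=[t[...,i].astype(int) for i in range(3)]
m=((r>190)&(r-b>55)).astype(np.uint8)*255
cv2.imwrite("pics/m.png",c(m,230,115,210,145,3.8))
```

```text
(250, 200) [124 169 201] [ 18  98 201]
(262, 220) [133 177 210] [ 17  94 210]
(268, 202) [137 183 213] [ 18  91 213]
(354, 185) [131 175 207] [ 17  94 207]
(345, 200) [137 182 213] [ 18  91 213]
(345, 210) [ 69  92 114] [ 15 101 114]
(395, 145) [133 177 210] [ 17  94 210]
(428, 130) [130 173 206] [ 17  94 206]
(330, 220) [121 160 191] [ 17  93 191]
(280, 240) [102 129 156] [ 15  88 156]
(300, 225) [112 145 176] [ 15  93 176]
(380, 180) [117 149 179] [ 15  88 179]
(280, 190) [115 158 192] [ 17 102 192]
(240, 190) [117 155 189] [ 16  97 189]
```

View pics/m.png

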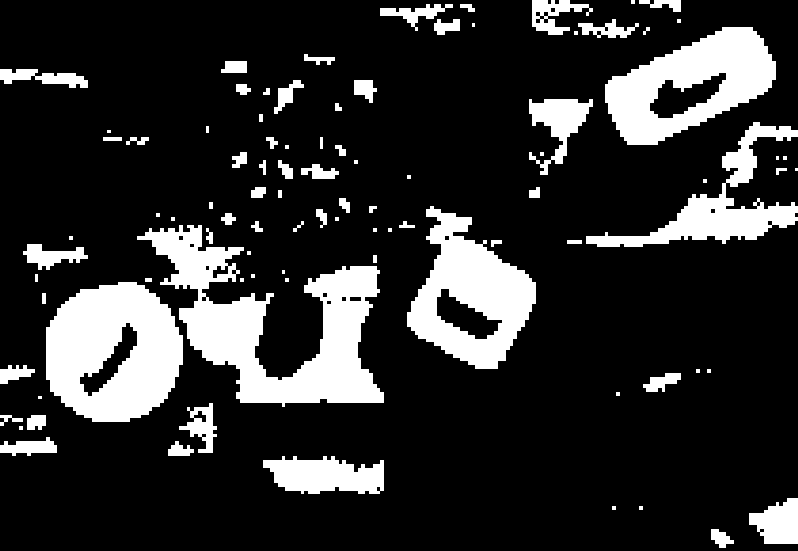

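```bash
cat > h.py <<'E'
from workcell import arm, viewer, monitor, job_done
import cv2,numpy as np
CI={n:viewer.camera_info(n) for n in("top","side")}
def ray(n,px,z):
    px=np.atleast_2d(np.asarray(px,float)); K=CI[n]["intrinsics"];T=CI[n]["world_from_camera"]
    d=np.c_[(px-[K[0][2],K[1][2]])/K[0][0],np.ones(len(px))]@T[:3,:3].T; o=T[:3,3]
    return (o+d*((z-o[2])/d[:,2])[:,None])[:,:2]
def proj(n,P):
    K=CI[n]["intrinsics"];T=np.linalg.inv(CI[n]["world_from_camera"])
    p=np.atleast_2d(P)@T[:3,:3].T+T[:3,3]; return p[:,:2]/p[:,2:]*K[0][0]+[K[0][2],K[1][2]]
def shot(n,f):
    im=viewer.get_image(n); cv2.imwrite(f"pics/{f}.png",im); return im
def crop(im,x,y,w,h,s,f):
    cv2.imwrite(f"pics/{f}.png",cv2.resize(im[y:y+h,x:x+w],None,fx=s,fy=s,interpolation=cv2.INTER_CUBIC))
def wood(t,seed):
    b,g,r=[t[...,i].astype(int) for i in range(3)]
    m=((r>194)&(r-b>55)).astype(np.uint8)*255
    m=cv2.morphologyEx(m,cv2.MORPH_OPEN,np.ones((5,5),np.uint8))
    cs,_=cv2.findContours(m,cv2.RETR_EXTERNAL,cv2.CHAIN_APPROX_NONE)
    return max(cs,key=lambda c:cv2.pointPolygonTest(c,seed,True))[:,0]
def rect(P):
    (c,s,a)=cv2.minAreaRect((np.asarray(P)*1000).astype(np.float32)); return np.array(c)/1000,s,a
E
python3 - <<'E'
from h import *
t=cv2.imread("pics/top0.png")
for nm,seed,z in(("round",(252,200),.129),("square",(347,188),.119),("obl",(395,145),.139)):
    P=ray("top",wood(t,seed),z); c,s,a=rect(P); (cc,r)=cv2.minEnclosingCircle((P*1000).astype(np.float32))
    print(nm,c.round(4),np.round(s,1),round(a,1),"circ",np.round(cc,1),round(r,1))
f=lambda x,y:(230+x/3.8,115+y/3.8)
print("roundhandle",ray("top",[f(84,382),f(128,328)],.16))
print("sqhandle",ray("top",[f(445,287),f(505,317)],.15))
print("mat",ray("top",f(281,154),.008),"tin",ray("top",f(477,128),.058),"salt",ray("top",f(293,318),.09),'purple',ray("top",f(47,130),.03),'kettle',ray("top",(463,90),.2),'mouthround',ray("top",f(683,95),.115))
E
```

```text
round [0.4443 0.272 ] [91.2 93.6] 89.1 circ [445.2 271.8] 49.2
square [0.4885 0.0087] [75.7 41. ] 54.5 circ [486.3   9.3] 39.1
obl [ 0.62   -0.1369] [ 53.1 117.7] 22.5 circ [ 618.4 -137.6] 59.4
roundhandle [[0.42188758 0.2841162 ]
 [0.45788403 0.25361114]]
sqhandle [[ 0.48100941  0.03696923]
 [ 0.45931048 -0.00331133]]
mat [[0.60416521 0.15761214]] tin [[0.60977235 0.0059623 ]] salt [[0.46746714 0.1455569 ]] purple [[0.62430478 0.33800135]] kettle [[ 0.72071848 -0.25812081]] mouthround [[ 0.61720211 -0.13753266]]
```

```bash
cat >> h.py <<'E'
def tri(pt,ps):
    A=[];b=[]
    for n,px in(("top",pt),("side",ps)):
        K=CI[n]["intrinsics"];T=CI[n]["world_from_camera"]
        d=T[:3,:3]@np.array([(px[0]-K[0][2])/K[0][0],(px[1]-K[1][2])/K[1][1],1]);d/=np.linalg.norm(d)
        M=np.eye(3)-np.outer(d,d);A.append(M);b.append(M@T[:3,3])
    x=np.linalg.lstsq(np.vstack(A),np.hstack(b),rcond=None)[0]
    return x, [(proj(n,x)[0]-p).round(1).tolist() for n,p in(("top",pt),("side",ps))]
def wood2(t,seed,thr=194):
    b,g,r=[t[...,i].astype(int) for i in range(3)]
    m=((r>thr)&(r-b>55)).astype(np.uint8)*255
    m=cv2.morphologyEx(m,cv2.MORPH_CLOSE,np.ones((3,3),np.uint8))
    m=cv2.morphologyEx(m,cv2.MORPH_OPEN,cv2.getStructuringElement(cv2.MORPH_ELLIPSE,(7,7)))
    cs,_=cv2.findContours(m,cv2.RETR_EXTERNAL,cv2.CHAIN_APPROX_NONE)
    return max(cs,key=lambda c:cv2.pointPolygonTest(c,seed,True))[:,0]
def box(P):
    """centre, size (short,long), unit dir of long axis angle(deg)"""
    r=cv2.minAreaRect((np.asarray(P)*1000).astype(np.float32)); q=cv2.boxPoints(r)/1000
    e=[q[1]-q[0],q[2]-q[1]]; l=max(e,key=np.linalg.norm)
    return np.array(r[0])/1000,sorted(np.round(r[1],1)),np.degrees(np.arctan2(l[1],l[0]))%180
E
python3 - <<'E'
from h import *
t=cv2.imread("pics/top0.png")
vis=t.copy()
for nm,seed,z in(("round",(252,200),.129),("square",(347,188),.119),("obl",(395,145),.139)):
    w=wood2(t,seed);P=ray("top",w,z); print(nm,box(P)); 
    vis[w[:,1],w[:,0]]=(0,0,255)
crop(vis,230,115,210,145,3.8,"vis1")
print(tri((463,88),(519,257)))
f=lambda x,y:(200+x/3,125+y/3)
g=lambda x,y:(230+x/3.8,115+y/3.8)
# handle top-face centres top view vs side
print("obl",tri(g(690,78),f(686,298)));print("sq",tri(g(475,298),f(380,218)));print("rnd",tri(g(109,352),f(243,36)))
E
```

```text
round (array([0.4442973 , 0.27195795]), [np.float64(91.2), np.float64(93.6)], np.float32(179.13168))
square (array([0.48735861, 0.01008209]), [np.float64(42.2), np.float64(75.3)], np.float32(61.72971))
obl (array([ 0.62050439, -0.13666342]), [np.float64(51.9), np.float64(117.6)], np.float32(112.997055))
(array([ 0.72981003, -0.26428721,  0.17445943]), [[-1.0, 2.0], [3.3, -0.7]])
obl (array([ 0.61969085, -0.13357242,  0.16571127]), [[0.4, -0.9], [-1.4, 0.2]])
sq (array([0.47354128, 0.01653016, 0.15015457]), [[0.1, -0.3], [-0.3, 0.0]])
rnd (array([0.44385817, 0.26740769, 0.15472023]), [[0.1, -0.6], [-0.7, 0.0]])
```

View pics/vis1.png

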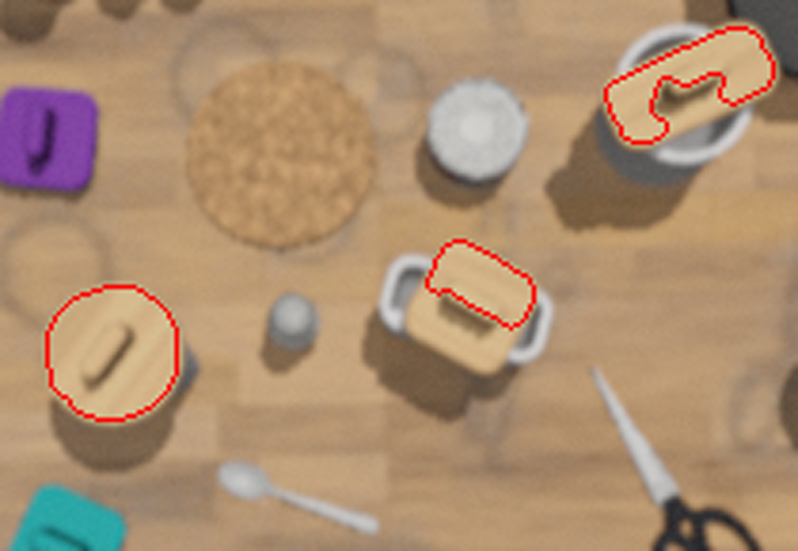

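```bash
cat >> h.py <<'E'
OFF=arm.pinch_z+0.006
def quat(yd):  # tool down, tool y along heading yd (deg)
    from scipy.spatial.transform import Rotation as R
    a=np.radians(yd); y=np.array([np.cos(a),np.sin(a),0]);z=np.array([0,0,-1.]);x=np.cross(y,z)
    q=R.from_matrix(np.c_[x,y,z]).as_quat(); return np.array([q[3],q[0],q[1],q[2]])
def best(p,yd):
    c=[]
    for k in(0,180):
        q=quat(yd+k); j=arm.inverse_kinematics(p,q)
        if j is not None: c.append((abs(j[5]),yd+k,q,np.round(j,2)))
    return min(c,key=lambda v:v[0])
E
python3 - <<'E'
from h import *
for nm,p,y in(("obl",[.6203,-.1367,.156+OFF],23),("mat",[.604,.158,.049+OFF],23),("rnd",[.444,.272,.146+OFF],50),("sq",[.4735,.0165,.136+OFF],-28),("sqc",[.444,.27,.22],-28),("oblc",[.4735,.0165,.2],62)):
    v=best(p,y);print(nm,v[1],v[3])
E
```

```text
obl 23 [-0.35  0.41  1.47 -0.    1.26 -0.75]
mat 23 [ 0.12  0.52  1.55 -0.    1.06 -0.28]
rnd 50 [ 0.38  0.2   1.77 -0.    1.17 -0.49]
sq -28 [-0.15  0.11  1.89 -0.    1.14  0.34]
sqc -28 [ 0.38  0.18  1.76 -0.    1.2   0.87]
oblc 62 [-0.15  0.11  1.89 -0.    1.15 -1.23]
```

Run:
```python
from h import *
x,y=.6203,-.1367; q=quat(23)
arm.move_linear([.214,.534,.37],0.3)
arm.movep([x,y,.33],q)
print(arm.move_linear([x,y,.156+OFF],0.12,contact_N=6), monitor.read_tool_pos())
arm.close(50); arm.wait(.2); print(monitor.read_grip_width(),monitor.read_tool_pos(),monitor.read_force(),monitor.read_clock())
crop(shot("side","s1"),250,125,260,185,3,"s1c")
```

```text
False [ 0.62098108 -0.13694043  0.21706087]
0.015117186276113883 [ 0.62038531 -0.13671789  0.21609384] [-0.67444712  0.63706556  1.4242352 ] 5.1667
```

View pics/s1c.png

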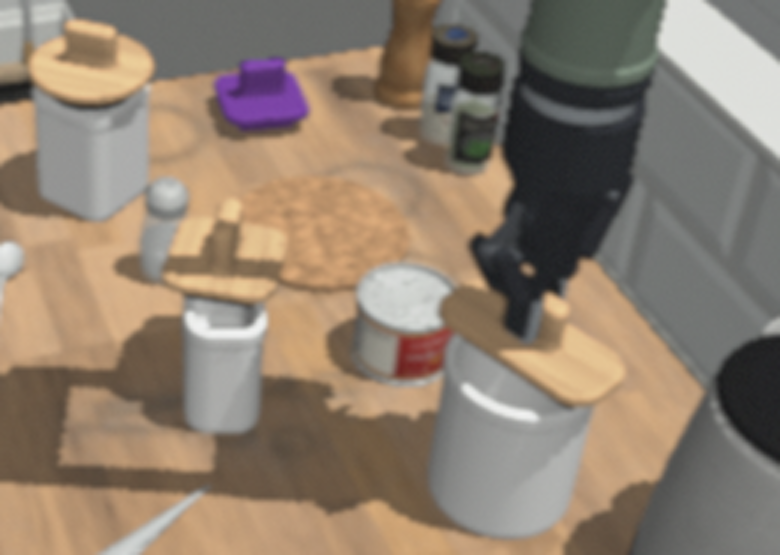

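Run:
```python
from h import *
x,y=.6203,-.1367
arm.move_linear([x,y,.32],0.12)
arm.wait(.1); print(monitor.read_grip_width(),monitor.read_force())
arm.movep([.604,.158,.25],quat(23))
print(arm.move_linear([.604,.158,.049+OFF+.001],0.12,contact_N=8),monitor.read_tool_pos())
arm.open_jaws(); arm.wait(.1)
arm.move_linear([.604,.158,.25],0.2)
arm.movep([.444,.272,.34],quat(50)); print(monitor.read_clock())
crop(shot("side","s2"),200,125,260,185,3,"s2c");t=shot("top","t2");crop(t,230,115,210,145,3.8,"t2c")
```

```text
0.015222946463876433 [-1.00913004  0.36504079 -1.16398465]
True [0.60292594 0.15772736 0.10915438]
11.15
```

View pics/s2c.png

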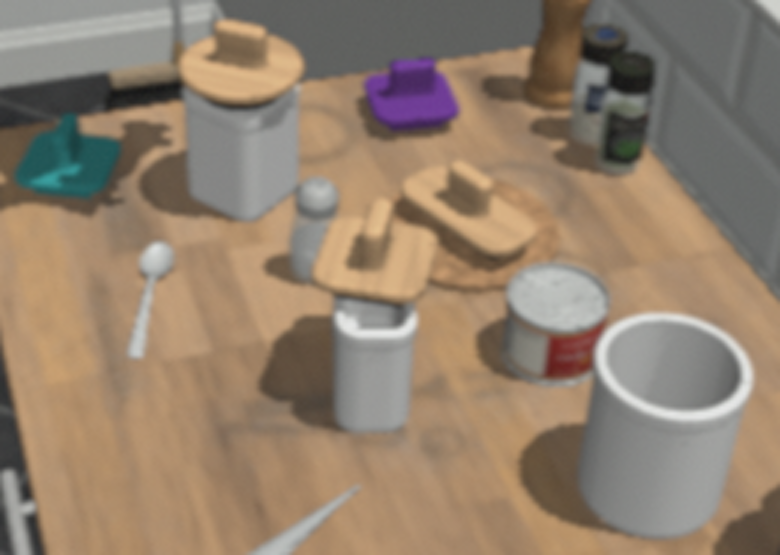

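View pics/t2c.png

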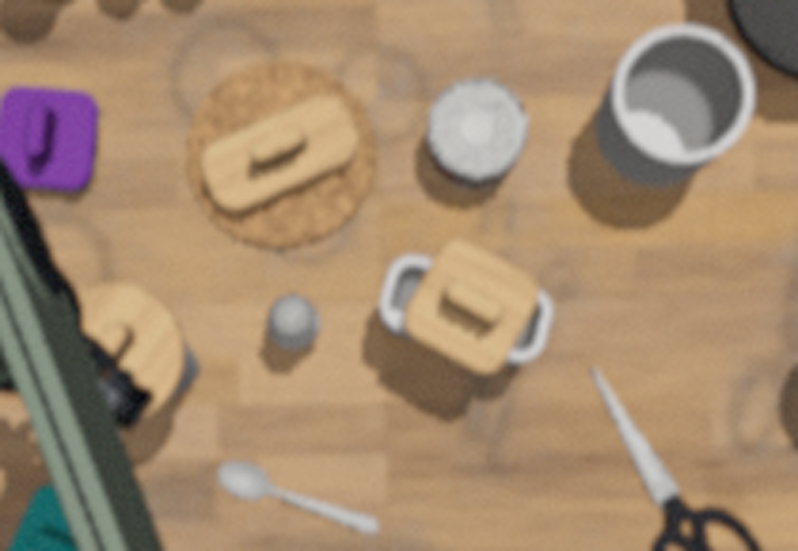

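```bash
python3 - <<'E'
from h import *
def circ(P):
    A=np.c_[2*P,np.ones(len(P))];s=np.linalg.lstsq(A,(P**2).sum(1),rcond=None)[0];r=np.sqrt(s[2]+s[0]**2+s[1]**2);return s[:2],r,np.std(np.hypot(*(P-s[:2]).T)-r)
for n,(x0,y0,x1,y1) in(("top",(388,112,432,162)),("side",(395,225,455,270))):
    t=cv2.imread(f"pics/{n[0]}2.png");g=t.min(2); s=t.max(2).astype(int)-t.min(2)
    m=np.zeros(g.shape,np.uint8)
    m[y0:y1,x0:x1]=((g>178)&(s<25))[y0:y1,x0:x1]*255
    cs,_=cv2.findContours(m,cv2.RETR_EXTERNAL,cv2.CHAIN_APPROX_NONE);c=max(cs,key=len)[:,0]
    h=cv2.convexHull(c)[:,0]; P=ray(n,h,.115); print(n,len(c),circ(P))
    v=t.copy(); v[m>0]=(0,0,255); crop(v,x0-20,y0-20,x1-x0+40,y1-y0+40,4,"rim"+n)
t=cv2.imread("pics/top2.png") if 0 else cv2.imread("pics/t2.png")
w=wood(t,(330,148));print("oblmat",box(ray("top",w,.032)))
w=wood(t,(300,165));print("oblmat",box(ray("top",w,.032)))
E
cd pics; python3 -c "
import cv2;a=cv2.imread('rimtop.png');b=cv2.imread('rimside.png');h=max(a.shape[0],b.shape[0])
f=lambda i:cv2.copyMakeBorder(i,0,h-i.shape[0],0,0,0);cv2.imwrite('rim.png',cv2.hconcat([f(a),f(b)]))"
```

```text
top 100 (array([ 0.61951364, -0.13664206]), np.float64(0.04847861741910646), np.float64(0.0004403692697023176))
side 125 (array([ 0.6195097 , -0.13834071]), np.float64(0.04952404322020655), np.float64(0.0005179699819929533))
oblmat (array([0.60513275, 0.15837125]), [np.float64(55.0), np.float64(117.3)], np.float32(113.20131))
oblmat (array([0.60513275, 0.15837125]), [np.float64(55.0), np.float64(117.3)], np.float32(113.20131))
```

View pics/rim.png

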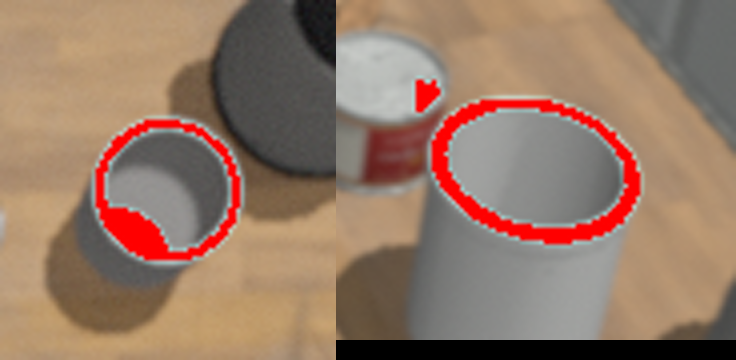

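Run:
```python
from h import *
x,y=.4447,.2719
print(arm.move_linear([x,y,.146+OFF],0.12,contact_N=6), monitor.read_tool_pos())
arm.close(50); arm.wait(.1); print(monitor.read_grip_width(),monitor.read_tool_pos())
arm.move_linear([x,y,.33],0.12)
arm.movep([.6195,-.1373,.33],quat(23))
arm.wait(.2);print(monitor.read_grip_width(),monitor.read_force(),monitor.read_tool_pos())
crop(shot("side","s3"),250,75,260,185,3,"s3c");t=shot("top","t3");crop(t,230,115,210,145,3.8,"t3c");print(monitor.read_clock())
```

```text
False [0.44531879 0.2721604  0.20681797]
0.015183854051390189 [0.44481797 0.27196119 0.20613882]
0.014710517285068421 [ 0.00993529 -0.67224814 -2.41879318] [ 0.61959905 -0.13602905  0.33019524]
16.375
```

View pics/s3c.png

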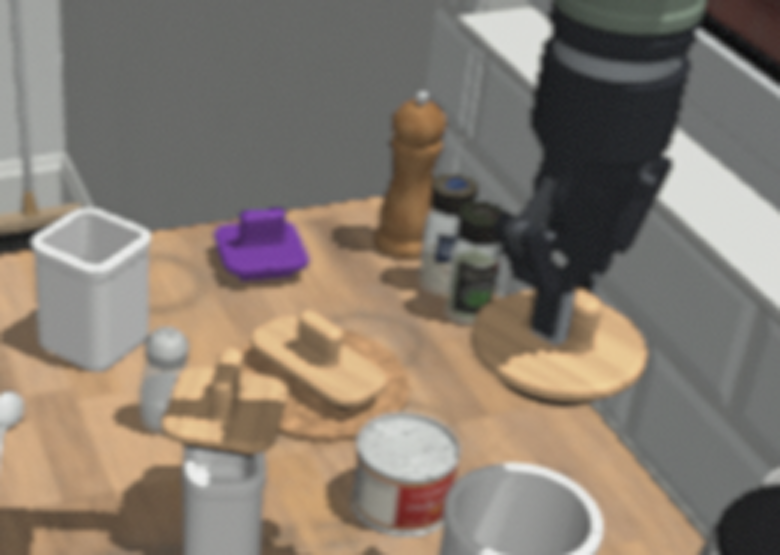

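View pics/t3c.png

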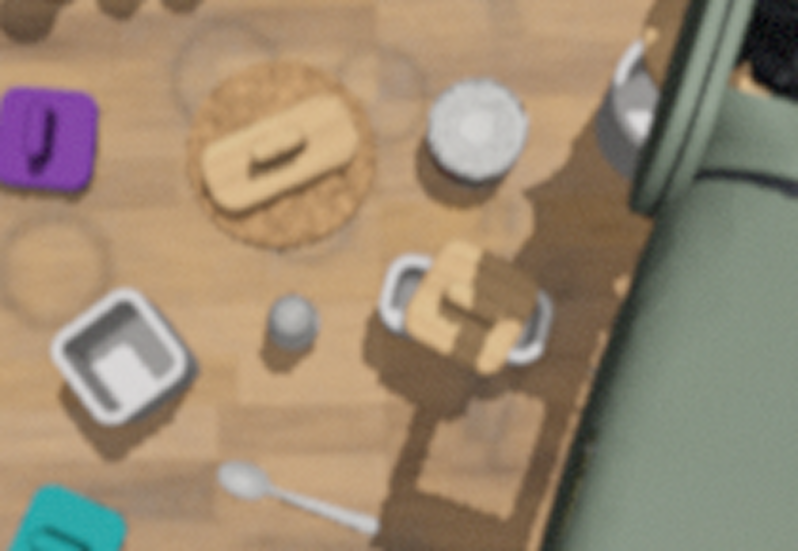

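```bash
python3 - <<'E'
from h import *
t=cv2.imread("pics/s3.png")
b,g,r=[t[...,i].astype(int) for i in range(3)]
m=np.zeros(r.shape,np.uint8); m[160:215,400:475]=((r-b>40))[160:215,400:475]*255
cs,_=cv2.findContours(m,cv2.RETR_EXTERNAL,cv2.CHAIN_APPROX_NONE);c=max(cs,key=len)[:,0];h=cv2.convexHull(c)[:,0]
h=h[(h[:,0]<432)|(h[:,0]>455)|(h[:,1]>190)]
P=ray("side",h,.2487);A=np.c_[2*P,np.ones(len(P))];s=np.linalg.lstsq(A,(P**2).sum(1),rcond=None)[0];print(s[:2],np.sqrt(s[2]+s[0]**2+s[1]**2))
v=t.copy();v[h[:,1],h[:,0]]=(0,0,255);crop(v,390,150,100,75,6,"lidside")
# square mouth
tt=cv2.imread("pics/t3.png");g=tt.min(2);sa=tt.max(2).astype(int)-g
m=np.zeros(g.shape,np.uint8);m[185:232,238:285]=((g>165)&(sa<25))[185:232,238:285]*255
cs,_=cv2.findContours(m,cv2.RETR_EXTERNAL,cv2.CHAIN_APPROX_NONE);c=max(cs,key=len)[:,0];print("sqT",box(ray("top",c,.105)))
v=tt.copy();v[c[:,1],c[:,0]]=(0,0,255);crop(v,230,180,60,60,8,"sqm")
ss=cv2.imread("pics/s3.png");g=ss.min(2);sa=ss.max(2).astype(int)-g
m=np.zeros(g.shape,np.uint8);m[140:171,255:305]=((g>178)&(sa<25))[140:171,255:305]*255
cs,_=cv2.findContours(m,cv2.RETR_EXTERNAL,cv2.CHAIN_APPROX_NONE);c=max(cs,key=len)[:,0];print("sqS",box(ray("side",c,.105)))
v=ss.copy();v[c[:,1],c[:,0]]=(0,0,255);crop(v,250,130,60,60,8,"sqms")
E
cd pics; python3 -c "
import cv2;a=[cv2.resize(cv2.imread(i+'.png'),(260,260)) for i in('lidside','sqm','sqms')]
cv2.imwrite('cmp.png',cv2.hconcat(a))"
```

```text
[ 0.6016287  -0.14591688] 0.06747418863316512
sqT (array([0.44377792, 0.27161707]), [np.float64(77.9), np.float64(78.2)], np.float32(35.607014))
sqS (array([0.44343314, 0.26871271]), [np.float64(79.9), np.float64(80.3)], np.float32(126.42299))
```

View pics/cmp.png

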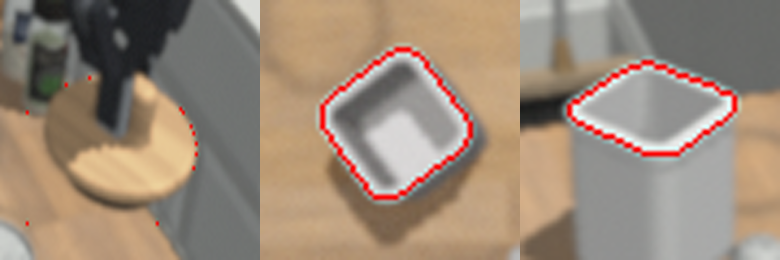

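Run:
```python
from h import *
a=np.radians(np.arange(0,360,3));P=np.c_[.6196+.0505*np.cos(a),-.136+.0505*np.sin(a),np.full(a.size,.253)]
for z in(.253,.244):
    P[:,2]=z;p=proj("side",P);print(p.min(0),p.max(0),"obs x 407.3 465.8")
```

```text
[406.67391993 171.12159952] [465.30495626 205.39133218] obs x 407.3 465.8
[406.00236472 175.1588977 ] [464.25241271 209.59563537] obs x 407.3 465.8
```

Run:
```python
from h import *
p=[.6192,-.1373]
arm.move_linear([*p,.225],0.1); print(monitor.read_tool_pos(),monitor.read_force())
print(arm.move_linear([*p,.141+OFF-.001],0.05,contact_N=15),monitor.read_tool_pos(),monitor.read_force())
arm.open_jaws(); arm.wait(.2)
arm.move_linear([*p,.30],0.2)
# over the square lid
arm.movep([.474,.013,.30],quat(-28)); print(monitor.read_clock())
crop(shot("side","s4"),250,125,260,185,3,"s4c");t=shot("top","t4");crop(t,230,115,210,145,3.8,"t4c")
```

```text
[ 0.61982563 -0.13754402  0.22611438] [ 0.36754809 -0.75603027 -1.34510515]
True [ 0.61901631 -0.13706094  0.20099053] [-0.13788431  0.95915508  3.3907225 ]
20.6167
```

View pics/s4c.png

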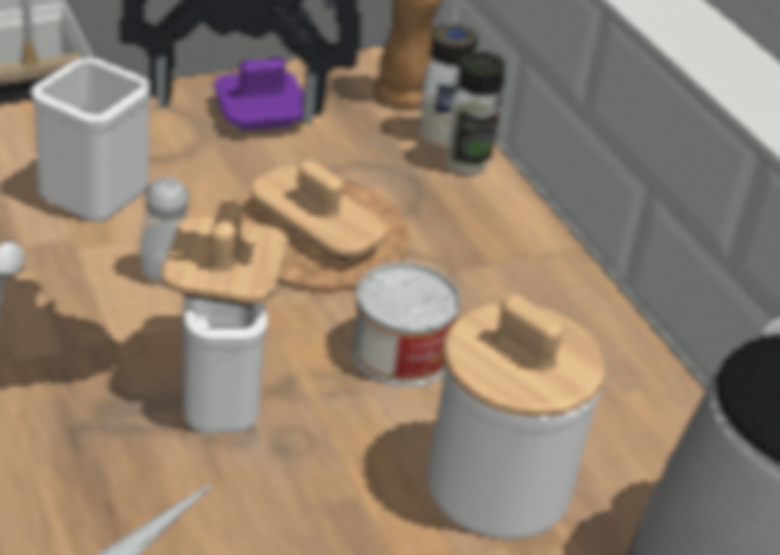

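View pics/t4c.png

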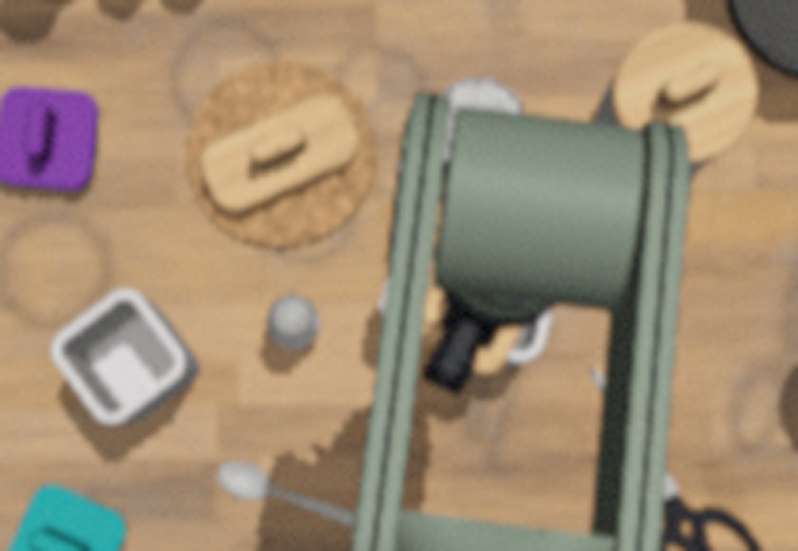

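Run:
```python
from h import *
t=cv2.imread("pics/t2.png");b,g,r=[t[...,i].astype(int) for i in range(3)]
for thr in(194,198,202):
    m=((r>thr)&(r-b>55)).astype(np.uint8)*255
    m=cv2.morphologyEx(m,cv2.MORPH_OPEN,np.ones((3,3),np.uint8))
    n,l=cv2.connectedComponents(m[170:220,330:380])
    k=(l==l[188-170,347-330]).astype(np.uint8)
    k2=(l==l[207-170,353-330]).astype(np.uint8); k=k|k2
    ys,xs=np.nonzero(k);w=cv2.convexHull(np.c_[xs+330,ys+170].astype(np.int32))[:,0]
    print(thr,box(ray("top",w,.119)),len(xs))
v=t.copy();v[w[:,1],w[:,0]]=(0,0,255);crop(v,320,165,70,60,9,"sqlid")
# oblong canister rim ends
```

```text
194 (array([0.47289496, 0.01836384]), [np.float64(75.1), np.float64(75.3)], np.float32(60.07958)) 638
198 (array([0.47276401, 0.01793134]), [np.float64(73.9), np.float64(74.3)], np.float32(149.48303)) 604
202 (array([0.47245062, 0.0179809 ]), [np.float64(72.1), np.float64(72.7)], np.float32(149.47998)) 560
```

View pics/sqlid.png

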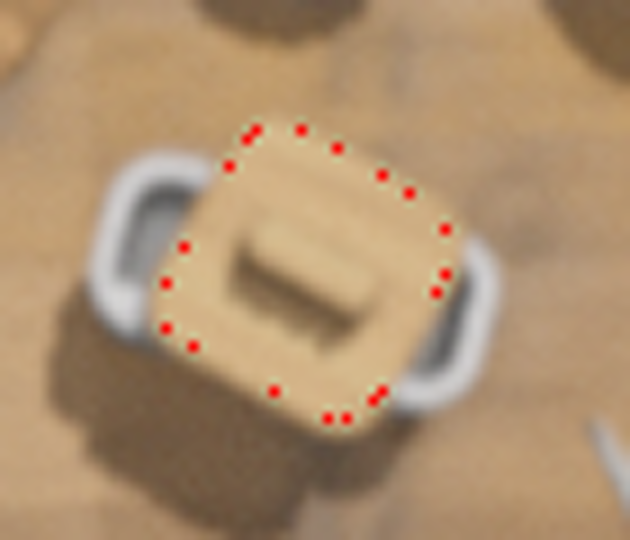

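Run:
```python
from h import *
x,y=.4728,.0178
arm.movep([x,y,.29],quat(-30))
print(arm.move_linear([x,y,.136+OFF],0.1,contact_N=6), monitor.read_tool_pos())
arm.close(50); arm.wait(.1); print(monitor.read_grip_width(),monitor.read_tool_pos())
arm.move_linear([x,y,.32],0.12)
arm.movep([.4436,.2704,.32],quat(36))
arm.wait(.3);print(monitor.read_grip_width(),monitor.read_force(),monitor.read_tool_pos())
crop(shot("side","s5"),200,75,260,185,3,"s5c");t=shot("top","t5");crop(t,230,115,210,145,3.8,"t5c");print(monitor.read_clock())
```

```text
False [0.4734171  0.01771222 0.19662164]
0.015593485525003604 [0.47285957 0.01779015 0.19611807]
0.015102136268732256 [ 0.25395197  0.10938132 -0.74920103] [0.4440716  0.26943078 0.32004344]
25.375
```

View pics/s5c.png

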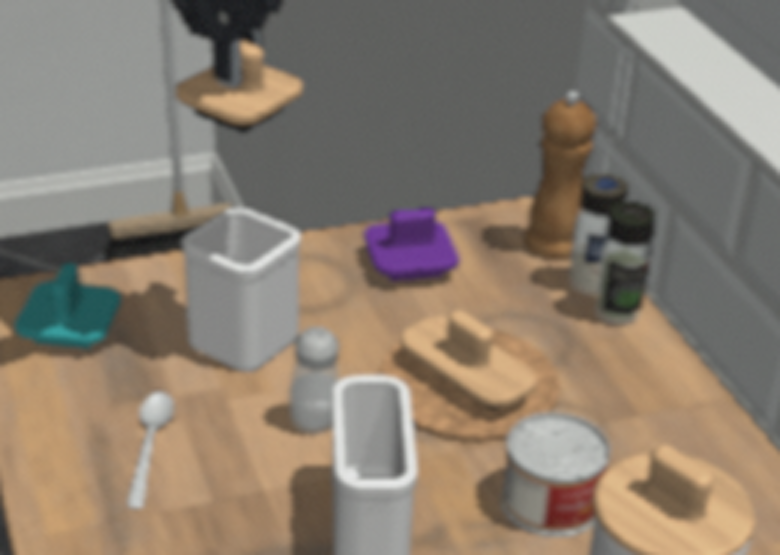

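View pics/t5c.png

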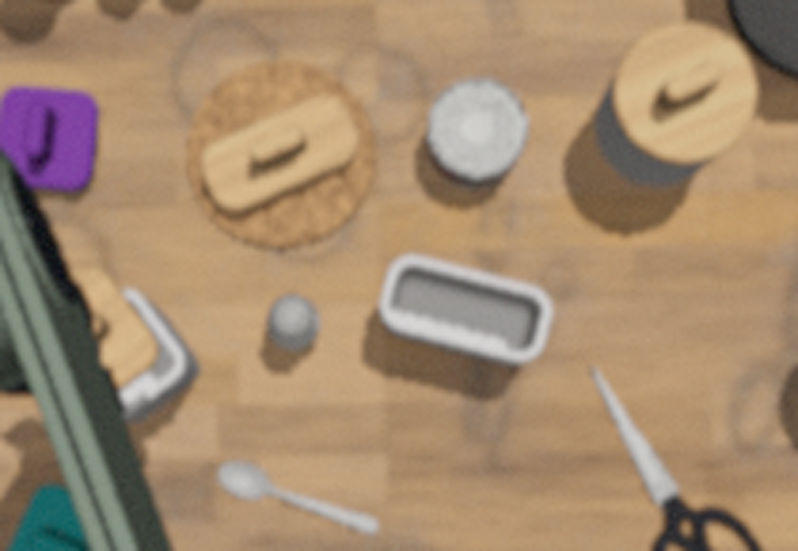

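Run:
```python
from h import *
a=np.radians(36);R=np.array([[np.cos(a),-np.sin(a)],[np.sin(a),np.cos(a)]])
h=.0395;C=np.array([[-h,-h],[h,-h],[h,h],[-h,h]])@R.T+[.4439,.2695]
for z in(.2435,.2345):
    print(((proj("side",np.c_[C,np.full(4,z)])-[200,75])*3).round(0).tolist())
t=cv2.imread("pics/t5.png");g=t.min(2);sa=t.max(2).astype(int)-g
m=np.zeros(g.shape,np.uint8);m[178:214,326:380]=((g>165)&(sa<25))[178:214,326:380]*255
c=np.argwhere(m)[:,::-1].astype(np.int32);c=cv2.convexHull(c)[:,0];print("obT",box(ray("top",c,.095)))
s=cv2.imread("pics/s5.png");g=s.min(2);sa=s.max(2).astype(int)-g
m=np.zeros(g.shape,np.uint8);m[197:239,306:342]=((g>180)&(sa<25))[197:239,306:342]*255
c2=np.argwhere(m)[:,::-1].astype(np.int32);c2=cv2.convexHull(c2)[:,0];print("obS",box(ray("side",c2,.095)))
t[c[:,1],c[:,0]]=(0,0,255);s[c2[:,1],c2[:,0]]=(0,0,255)
cv2.imwrite("pics/ob.png",cv2.resize(cv2.hconcat([t[170:230,320:385],s[190:250,290:355]]),None,fx=5,fy=5))
```

```text
[[245.0, 118.0], [310.0, 80.0], [231.0, 52.0], [164.0, 87.0]]
[[246.0, 129.0], [310.0, 90.0], [231.0, 62.0], [164.0, 98.0]]
obT (array([0.47233719, 0.02126832]), [np.float64(56.2), np.float64(121.8)], np.float32(73.169525))
obS (array([0.47157071, 0.02024722]), [np.float64(54.7), np.float64(121.3)], np.float32(73.99714))
```

View pics/ob.png

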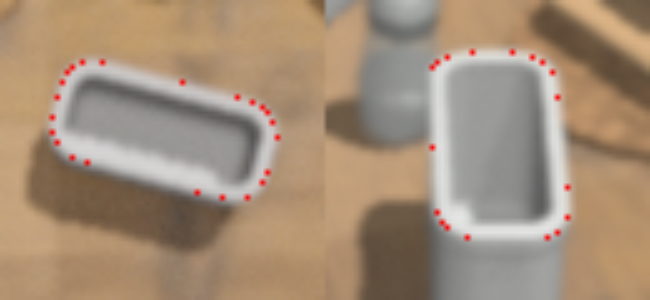

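Run:
```python
from h import *
s=cv2.imread("pics/s5.png");b,g,r=[s[...,i].astype(int) for i in range(3)]
m=np.zeros(r.shape,np.uint8);m[85:125,250:310]=(r-b>30)[85:125,250:310]*255
m=cv2.morphologyEx(m,cv2.MORPH_OPEN,np.ones((3,3),np.uint8))
c=np.argwhere(m)[:,::-1];print("lid x",c.min(0),c.max(0))
a=np.radians(36);R=np.array([[np.cos(a),-np.sin(a)],[np.sin(a),np.cos(a)]])
def rr(h,rad,z,ctr):
    t=np.radians(np.arange(0,360,5));q=np.c_[np.cos(t),np.sin(t)];q=np.sign(q)*(h-rad)+q*rad
    return np.c_[q@R.T+ctr,np.full(len(q),z)]
for rad in(.008,.012):
  p=np.vstack([rr(.0395,rad,z,[.4439,.2695]) for z in(.2435,.2345)]);p=proj("side",p);print("pred",p.min(0),p.max(0))
v=s.copy();v[m>0]=v[m>0]//2+[0,0,120];crop(v,250,80,60,50,10,"lm")
p=proj("side",rr(.0375,.008,.105,[.4436,.2704]));print("rim pred",p.min(0),p.max(0))
g=s.min(2);sa=s.max(2).astype(int)-g;m=np.zeros(g.shape,np.uint8);m[140:171,255:305]=((g>178)&(sa<25))[140:171,255:305]*255
c=np.argwhere(m)[:,::-1];print("rim obs",c.min(0),c.max(0))
```

```text
lid x [259  89] [300 116]
pred [256.08378263  92.77069701] [302.05416377 117.32432492]
pred [256.81389244  93.07261821] [301.35362468 116.97353439]
rim pred [259.96392641 143.51870549] [300.43455837 165.22342894]
rim obs [271 145] [299 165]
```

View pics/lm.png

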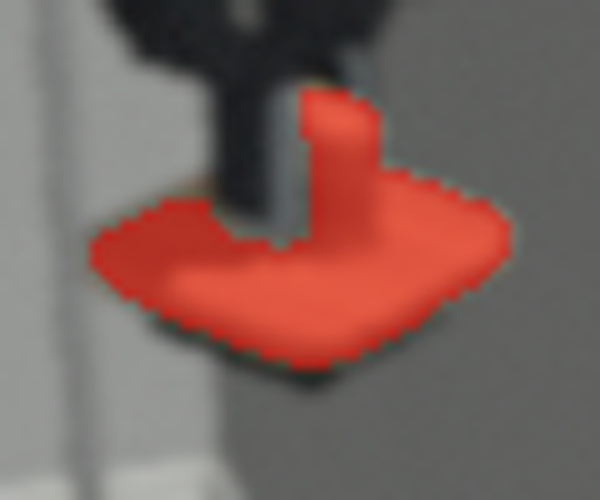

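Run:
```python
from h import *
p=[.4436,.2703]
arm.move_linear([*p,.215],0.1); print(monitor.read_tool_pos())
print(arm.move_linear([*p,.131+OFF-.001],0.05,contact_N=15),monitor.read_tool_pos(),monitor.read_force())
arm.open_jaws(); arm.wait(.2)
arm.move_linear([*p,.29],0.2)
arm.movep([.605,.1582,.24],quat(23)); print(monitor.read_clock())
crop(shot("side","s6"),200,125,260,185,3,"s6c");t=shot("top","t6");crop(t,230,115,210,145,3.8,"t6c")
```

```text
[0.44416705 0.27054495 0.2158346 ]
True [0.44330963 0.27008502 0.19104255] [-0.24829496 -0.01800657  3.56068238]
29.4167
```

View pics/s6c.png

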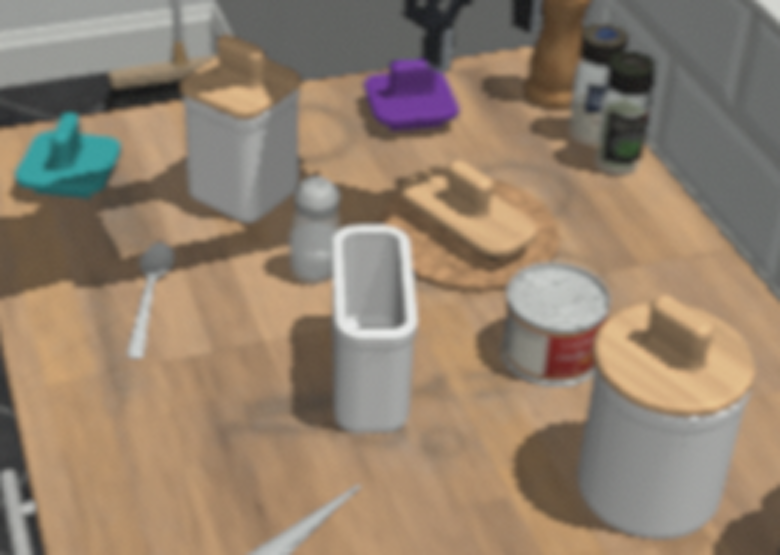

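View pics/t6c.png

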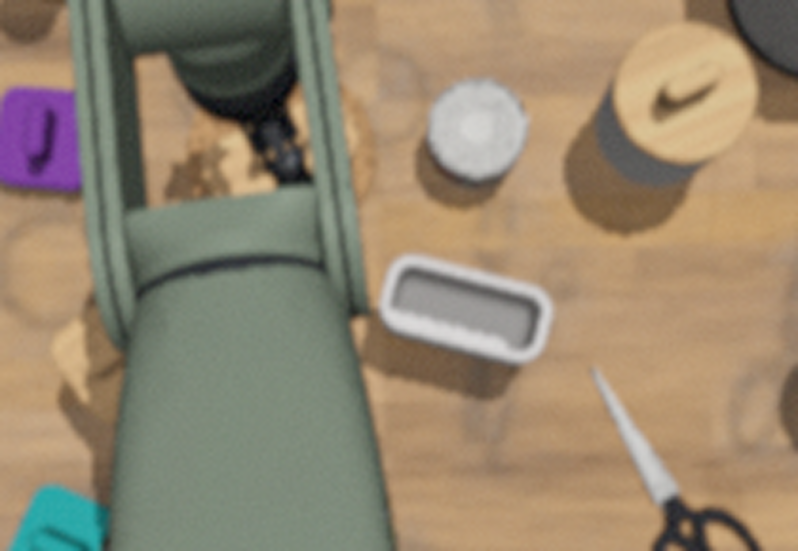

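Run:
```python
from h import *
x,y=.6042,.158
print(arm.move_linear([x,y,.049+OFF],0.1,contact_N=6), monitor.read_tool_pos())
arm.close(50); arm.wait(.1); print(monitor.read_grip_width(),monitor.read_tool_pos())
arm.move_linear([x,y,.30],0.15)
arm.movep([.472,.0208,.30],quat(-16.4))
arm.wait(.3);print(monitor.read_grip_width(),monitor.read_force(),monitor.read_tool_pos())
crop(shot("side","s7"),200,75,260,185,3,"s7c");t=shot("top","t7");crop(t,230,115,210,145,3.8,"t7c");print(monitor.read_clock())
a=np.radians(-16.4);R=np.array([[np.cos(a),-np.sin(a)],[np.sin(a),np.cos(a)]]);tp=monitor.read_tool_pos();zt=tp[2]-OFF-.0165
C=np.array([[-.0285,-.0615],[.0285,-.0615],[.0285,.0615],[-.0285,.0615]])@R.T+tp[:2]
print("side pred corners",((proj("side",np.c_[C,np.full(4,zt)])-[200,75])*3).round(0).tolist())
```

```text
False [0.60488345 0.15808748 0.10985941]
0.015027620964122173 [0.60400477 0.15798117 0.10868097]
0.014982261644650417 [ 0.10853426 -0.02103636 -1.43324005] [0.47268845 0.02140802 0.29994873]
34.3167
side pred corners [[337.0, 330.0], [430.0, 330.0], [416.0, 224.0], [333.0, 224.0]]
```

View pics/s7c.png

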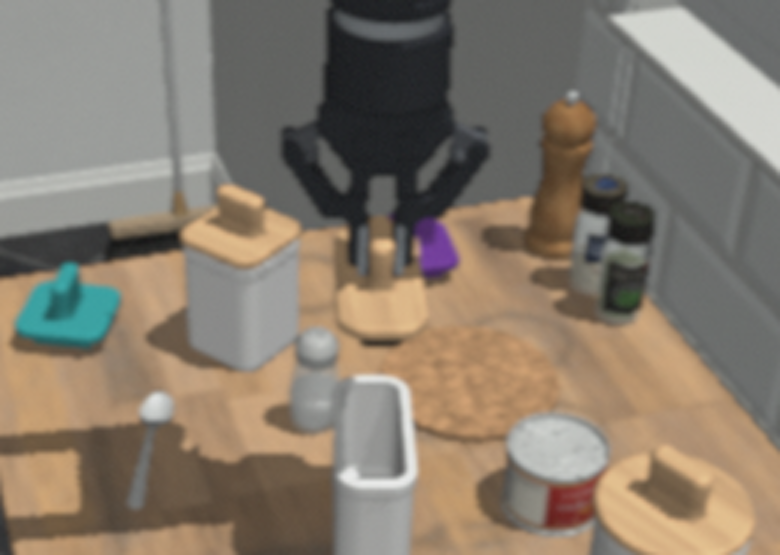

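View pics/t7c.png

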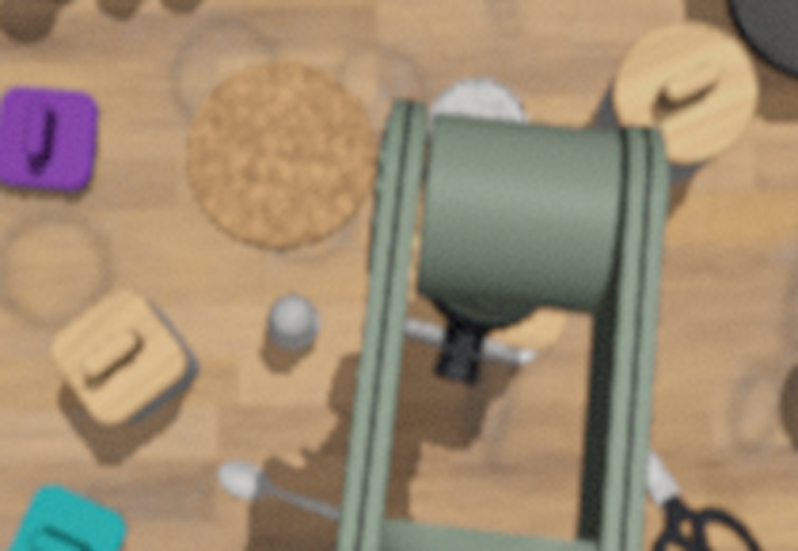

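Run:
```python
from h import *
p=[.4719,.0206]
arm.move_linear([*p,.205],0.1); print(monitor.read_tool_pos())
print(arm.move_linear([*p,.121+OFF-.001],0.05,contact_N=15),monitor.read_tool_pos(),monitor.read_force())
arm.open_jaws(); arm.wait(.2)
arm.move_linear([*p,.36],0.25)
arm.movep([.214,.534,.37],quat(-68)) if 0 else arm.goto_joints([1.04,.207,1.542,0,1.393,-.15])
arm.wait(.3);print(monitor.read_clock())
crop(shot("side","s8"),200,125,260,185,3,"s8c");t=shot("top","t8");crop(t,230,115,210,145,3.8,"t8c")
for nm,seed,z,rim in(("round",(400,140),.124,None),("sq",(262,198),.114,None),("ob",(340,190),.104,None)):
    try:print(nm,box(ray("top",wood(t,seed),z)))
    except Exception as e:print(e)
```

```text
[0.4724938  0.02051122 0.20572527]
True [0.47135232 0.02068038 0.18045643] [-0.57741197  0.05065029  4.44898368]
40.0417
round (array([ 0.61803235, -0.13653622]), [np.float64(90.7), np.float64(92.8)], np.float32(177.78043))
sq (array([0.44348917, 0.27103378]), [np.float64(74.2), np.float64(76.6)], np.float32(124.75049))
ob (array([0.47240082, 0.02067118]), [np.float64(54.5), np.float64(118.4)], np.float32(73.88922))
```

View pics/s8c.png

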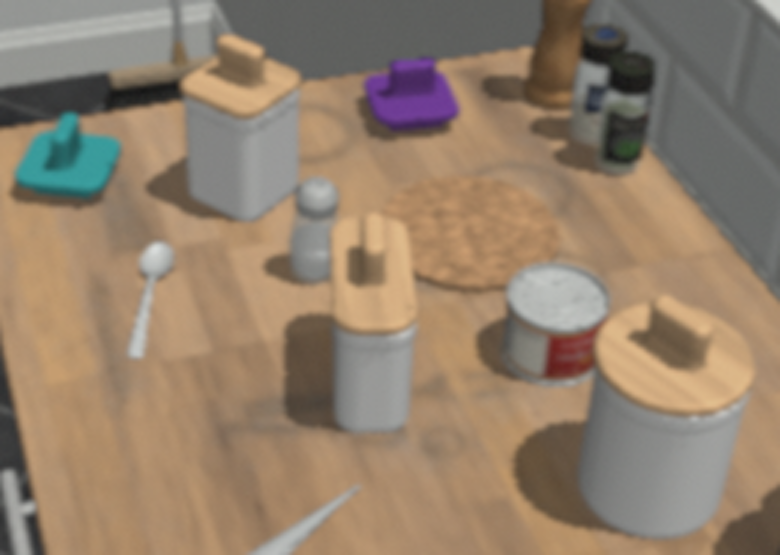

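View pics/t8c.png

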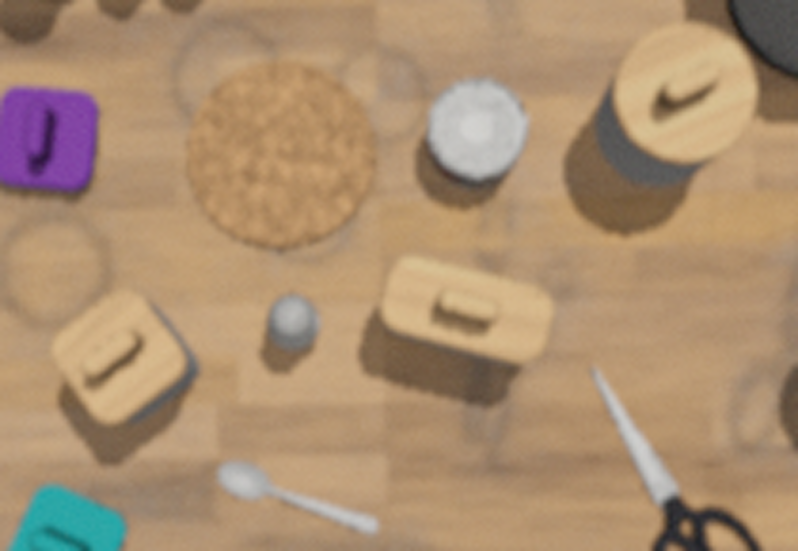

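```bash
python3 -c "
from workcell import *
job_done(); print(monitor.read_clock())"
```

```text
the job is handed in; nothing more can be done
the job is handed in; nothing more can be done
```

All three lids are on the canisters they fit, and I handed the job in with the robot's clock at about 40 s of the 109 s allowed. No verdict is reported.

- **What I did:** I parked the oblong lid on the cork mat. Then I put the round lid on the round canister, the wooden square lid on the square one, and the oblong lid on the oblong one. The square lid was the wooden one at pixel (354,196) in the top view. The purple look-alike at (241,152) and the turquoise one at (247,259) were left alone.
- **Last checks:** In the final top view the lid centres lie about 1–2 mm from the mouth centres I had measured. In the final side view all three plates sit flush on their rims with no plug showing. The canisters, salt shaker and tin appear where they were by eye; I did not re-measure them.
- **Disagreements:** The two cameras differed by about 1–3 mm on the mouth centres, so I averaged them. Each placing move stopped on contact at roughly the expected home height. I did not measure handle height above the rim separately after letting go.

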